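# Sleeve the spindle sander and hold its run key on

### The job

Slide the wide sanding sleeve over the sander's upright spindle, fully down, and let go of it. Then take the key from its wooden block, push it fully home in the lock of the grey run switch (the pins are sticky, so wiggle it a little if it stops short), turn it a quarter turn clockwise, as far as it goes against the return spring, and finish while still gripping the key and holding it turned. Leave the slim sleeve, mallet, chisel and wood offcut where they are.

Things in the scene. Friction and masses are not known exactly. Their poses are not given: they have to be found in the camera images.
- sleeve: the wide sanding sleeve: reddish-brown tube standing upright on the bench, loose, outer diameter 48 mm, bore 40 mm, height 60 mm, about 60 g. Origin: centre of its underside, z up its axis
- slim_sleeve: another reddish-brown sleeve, 34 mm outer diameter, 26 mm bore, 60 mm high, standing on the bench; too narrow for the spindle, leave alone. Origin: centre of its underside. The two sleeves may swap places
- spindle_seat (a point): centre of the top of the flange (54 mm across, 4 mm thick) at the foot of the sander's spindle, where the sleeve's underside comes to rest, 16 mm above the bench. The fixed spindle is a black upright cylinder 36 mm in diameter, rising 66 mm above this point, its top 8 mm tapering to 24 mm, in the middle of a steel plate 200 x 200 x 12 mm. z up
- key: loose upright key, about 60 g, blade down in a slot of the wooden block. Origin: centre of the underside of its shoulder (steel disc 22 mm across, 5 mm thick), which rests on the block's top. Blade below: 14 mm (key's x) by 5 mm (y), 28 mm long, its last 6 mm tapering to 8 x 2 mm. z up. It fits the lock either way round (turned by 180 degrees)
- key_bow (a point): middle of the key's flat black bow, the part to grip, 20 mm above the key's origin: 34 mm wide along the key's x, 9 mm thick along its y, 30 mm high (its lower edge meets the shoulder)
- keyblock: fixed wooden block 80 x 70 x 45 mm that holds the key in an upright slot at its centre. Origin: centre of its underside
- lock_mouth (a point): centre of the key slot's mouth in the top of the brass lock cylinder, 59.5 mm above the bench. The slot is 16 mm along this frame's x, 7 mm along its y, deeper than the blade; z up; the frame turns with the cylinder. Fully home, the key's origin lies at this point. Sticky pins stand 2.5 mm out of its narrow ends 8 and 16 mm down: 5 to 18 N past each, less if wiggled along x
- switchbox: run switch: fixed grey box 100 x 90 x 57 mm with the lock in the middle of its top. Origin: centre of its underside
- lock (a joint): turn of the lock cylinder in rad: 0 at rest, growing clockwise seen from above to the stop at 1.6; a spring (0.02 to 0.09 N m) turns it back to 0 when let go. The key has up to about 0.15 rad of play in the slot
- mallet: dark green round mallet lying on its side, head 110 mm long and 80 mm across, handle 125 mm along its x; leave alone. Origin: on the bench under the middle of the head
- chisel: wood-handled chisel lying on the bench, about 280 mm long; leave alone. Origin: on the bench under its ferrule, the blade along its y
- offcut: wood offcut 90 x 45 x 30 mm lying on the bench; leave alone. Origin: centre of its underside
Things that resemble listed ones, but are neither listed nor needed, are in the scene too. Leave any green look-alike of the sleeve alone.

How it is judged:
By the outcome, as a careful person would: the job done as asked, in the order asked, and still so for the second after the job is handed in, while the arm keeps its last pose, push and grip.
It also fails if it takes over 72 s, if anything falls off the work surface, if the arm or the gripper's body presses on something with over 40 N, if the wrist force passes 120 N, or if a joint passes its speed limit or range.

### The arm

A 6-joint arm with a two-finger parallel gripper is mounted at the origin on the work surface. World frame = base frame: x ahead of the robot, y to its left, z up, the work surface at z = 0. Lengths are in m, angles in rad, forces in N, time in s.
With the tool pointing down it reaches from about 0.3 to 0.75 m from the base axis. Payload 8.5 kg.
Tool frame: the origin (TCP) lies at the centre of the arm's flange, where the gripper is bolted on; the fingertips stand 166 mm ahead of it and the grasp point (between the pads) lies 147 mm ahead of it (bot.grasp_offset is the distance from the TCP to the grasp point, in m); y points along the fingers, x is the direction in which the jaws open and shut, and the axes are right-handed (so a half turn about y gives the same grasp; the last joint's range is limited). The gripper opens to 88 mm and grips with 3 to 60 N. Pads are 18 mm wide; open, the fingers measure 123 mm over their backs; the gripper's body (75 mm by 187 mm) begins 45 mm behind the grasp point.
Start: joints at [0.893, 0.381, 1.297, -0, 1.464, -0.215], TCP at [0.246, 0.492, 0.405] pointing down, gripper open.
Joint ranges: [-3.11, 3.11], [-0.89, 2.33], [0.22, 2.48], [-1.42, 4.56], [0.17, 2.85], [-2.88, 2.88]. Speed limits (rad/s): [2.39, 2.39, 3.14, 3.14, 3.14, 3.14].

### API

Orientations are given as a rotation vector (axis times angle).
In Python, from plant import bot, camera, camera_model, order gives the robot as it stands.
- The arm moves only by the tool send_rows, never from a script. Its argument "increments" is a list that holds one entry, the list of rows, each a list of 6 numbers: the shift along the tool's x, y, z scaled (see below), then the turn, a rotation vector about the tool's x, y, z scaled (see below). A call has 1 to 5 rows; each row shifts and turns the pose as measured when the row begins, along the tool's axes as they then stand; what a row does not reach is not made up. The controller multiplies each number of a shift by 4 cm and each number of a turn by 45 degrees. A row lasts 1/10 s, in which the tool goes at most 50 mm and 8.59 degrees, less where a joint would pass 70% of its speed; a pose out of reach is approached as far as the arm can. A call with a number of a shift or a turn outside -1 to 1 is refused whole. A call with a gripper value outside its range is refused whole. "hand" is the opening in per cent of the stroke, from 0 (shut) to 100 (fully open), set as the call begins (left out, the last holds). The fingers move at their own pace and stop on an object; the grip force is fixed at half the most. Time passes only in rows, so rows that do not move let the fingers close. It gives the time, the measured TCP pose, the force and the opening at its end, in the units of the state.
- bot.state(): the state, without advancing time (a new reading comes with each control period).
- camera(name): name is "scene" or "side" or "wrist"; returns (picture, depth): 400x640x3 uint8, blue, green, red; 400x640 float32, m along the optical axis (not along the pixel's ray), 0 where there is no reading.
- camera_model(name): a dict with "K" (3x3 intrinsics, pixels), "k1" (the pictures are not rectified: a ray, as slopes to the right and down, at radius r is drawn at 1 + k1 r^2 times it, then the intrinsics apply), "rvec" (rotation vector, rad) and "tvec" (3), from world to camera coordinates, as OpenCV has them; the wrist camera has in their place "hand_eye" (4x4, takes a point from camera to tool coordinates, whose origin is the TCP and whose axes are the tool frame's). Camera axes: x right, y down, z forward; pixel columns grow to the right and rows downward; lengths in m; the calibration is good to about 2 mm. A picture is of the moment at which its call begins: read the wrist's pose just before it. camera_model takes no time and is no camera call.
- order.sign_off(): hands the job in, once; it reports no verdict.
The state is a dict: "time_s": time; "qpos": joint angles; "joint_vel": joint speeds; "tau": joint torques, N m; "position": TCP position; "eef_rot": TCP orientation; "contact_force": force on the tool from outside, world axes, zero at the start; "moment": the same for the moment, N m; "gripper_width": finger opening in m.
Only numpy, scipy, OpenCV 4.12 (cv2) and the standard library are available. Lean on these libraries where they do the work, as an engineer would, in place of code of your own. Each camera call takes 0.05 s, during which the arm holds its last target. There are 200 camera calls.

## Working session

There is one attempt and no reset: what is moved stays moved. The work goes in short steps, Python scripts to look and compute and a tool call to move; the robot and the scene stay as the last step left them, time stands still between calls to the robot, and variables do not carry over. Pictures are saved under pics/ and viewed, about 8 in all and at most 12, crops included, and the job is handed in when it is done.

Besides the shell and the picture viewer there is one more tool, called after "Call:" as name(argument=value, ...) on one line, values as JSON. send_rows: Moves the arm, as the interface text tells. Its arguments: {"type":"object","properties":{"increments":{"type":"array"},"hand":{"type":"number"}},"required":["increments"]}

```bash
mkdir -p pics; ls
cat > h.py <<'E'
import numpy as np, cv2
from scipy.spatial.transform import Rotation as R
from plant import bot, camera, camera_model, order
def pose():
    s=bot.state(); return np.array(s['position']), R.from_rotvec(s['eef_rot'])
def cam(name, p=None, r=None):
    m=camera_model(name); K=np.array(m['K'])
    if 'hand_eye' in m:
        H=np.array(m['hand_eye']); T=np.eye(4); T[:3,:3]=r.as_matrix(); T[:3,3]=p; W=T@H
    else:
        E=np.eye(4); E[:3,:3]=R.from_rotvec(np.ravel(m['rvec'])).as_matrix(); E[:3,3]=np.ravel(m['tvec']); W=np.linalg.inv(E)
    return K, float(m['k1']), W
def rays(uv,c):
    K,k1,W=c; uv=np.atleast_2d(np.array(uv,float))
    d=np.c_[(uv[:,0]-K[0,2])/K[0,0],(uv[:,1]-K[1,2])/K[1,1]]; x=d.copy()
    for _ in range(20): x=d/(1+k1*(x**2).sum(1,keepdims=True))
    return np.c_[x,np.ones(len(x))]
def onplane(uv,z,c):
    W=c[2]; d=rays(uv,c)@W[:3,:3].T; o=W[:3,3]
    return o+d*((z-o[2])/d[:,2])[:,None]
def pts(uv,depth,c):
    uv=np.atleast_2d(uv).astype(int); W=c[2]
    return (rays(uv,c)*depth[uv[:,1],uv[:,0]][:,None])@W[:3,:3].T+W[:3,3]
def proj(P,c):
    K,k1,W=c; q=(np.atleast_2d(P)-W[:3,3])@W[:3,:3]; x=q[:,:2]/q[:,2:]
    x=x*(1+k1*(x**2).sum(1,keepdims=True)); return x*[K[0,0],K[1,1]]+[K[0,2],K[1,2]]
def tool(target, rot=None):
    """shift in tool axes (mm) from current pose to target TCP"""
    p,r=pose(); return r.inv().apply(np.array(target)-p)*1e3
E
python3 - <<'E'
from h import *
for n in ('scene','side','wrist'):
    p,r=pose(); im,d=camera(n); cv2.imwrite(f'pics/{n}0.png',im); np.savez(f'/tmp/{n}0.npz',im=im,d=d,p=p,r=r.as_rotvec())
    c=cam(n,p,r); print(n,c[0].tolist(),c[1],c[2].round(3).tolist())
print(bot.state(), bot.grasp_offset)
cv2.imwrite('pics/both0.png',np.vstack([cv2.imread('pics/scene0.png')[:300],cv2.imread('pics/side0.png')[:300]]))
E
```

```text
pics
scene [[414.6079280016567, 0.0, 317.74877690917907], [0.0, 414.6079280016567, 196.20831723350707], [0.0, 0.0, 1.0]] -0.021213677473118673 [[-0.745, 0.431, -0.51, 1.142], [0.667, 0.47, -0.578, 0.597], [-0.01, -0.771, -0.637, 0.723], [0.0, 0.0, 0.0, 1.0]]
side [[403.2312225761039, 0.0, 317.4052329429142], [0.0, 403.2312225761039, 199.9426555126279], [0.0, 0.0, 1.0]] -0.015387226098214699 [[0.998, -0.046, 0.032, 0.568], [-0.056, -0.734, 0.677, -0.71], [-0.008, -0.677, -0.736, 0.821], [0.0, 0.0, 0.0, 1.0]]
wrist [[338.6106473348858, 0.0, 322.48057922504125], [0.0, 338.6106473348858, 204.08928221151427], [0.0, 0.0, 1.0]] 0.021552852963936154 [[0.447, 0.86, 0.247, 0.181], [0.895, -0.428, -0.126, 0.524], [-0.003, 0.277, -0.961, 0.384], [0.0, 0.0, 0.0, 1.0]]
{'time_s': 0.15, 'qpos': array([ 8.92685755e-01,  3.81019217e-01,  1.29800482e+00, -2.68553626e-05,
        1.46359986e+00, -2.15330583e-01]), 'joint_vel': array([ 0.00224448, -0.00014485, -0.00203155, -0.00129911, -0.00125631,
        0.0011106 ]), 'tau': array([ 2.51246500e-03, -4.38078117e+01, -2.24612868e+01,  7.12857465e-02,
        3.43357050e-02, -1.23641175e-04]), 'position': array([0.24553591, 0.49210898, 0.40431895]), 'eef_rot': array([-1.39365685, -0.86118986,  0.86276898]), 'contact_force': array([ 0.48770523, -0.06429127, -0.27676706]), 'moment': array([ 0.00543157, -0.04824812,  0.00825671]), 'gripper_width': 0.08814420908974231} 0.1473
```

View pictures.

View pics/scene0.png

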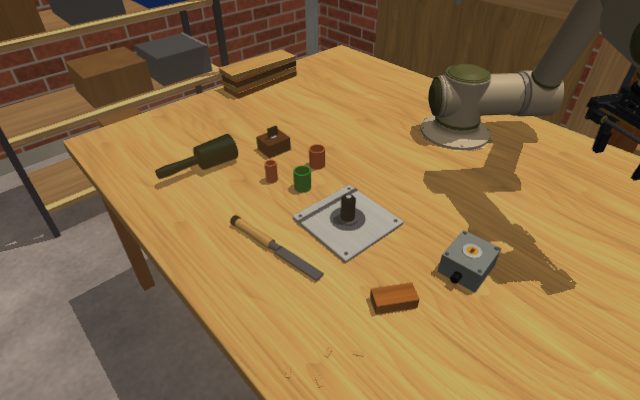

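View pics/side0.png

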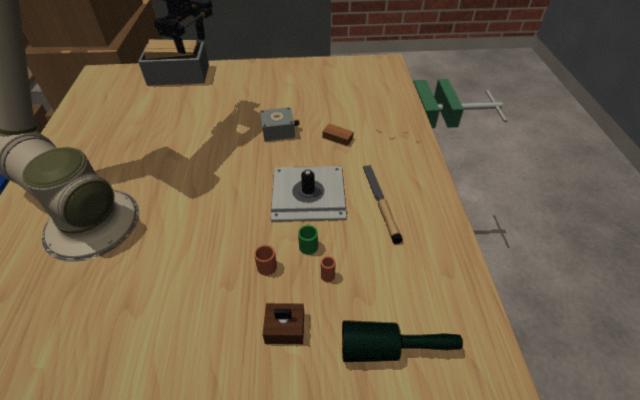

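Run:
```python
from h import *
box={'sleeve':{'scene':(300,138,333,174),'side':(250,242,282,278)},
'spindle':{'scene':(330,185,368,232),'side':(292,165,325,203)},
'lock':{'scene':(455,232,492,270),'side':(262,106,296,128)},
'key':{'scene':(250,120,296,160),'side':(260,300,310,346)},
'slim':{'scene':(262,155,282,188),'side':(316,254,340,284)},
'green':{'scene':(290,160,315,195),'side':(295,222,322,256)}}
zr={'sleeve':(.055,.064),'slim':(.055,.064),'green':(.03,.08),'spindle':(.077,.087),'lock':(.05,.063),'key':(.06,.1)}
for k,b in box.items():
  for n in ('scene','side'):
    D=np.load(f'/tmp/{n}0.npz'); c=cam(n); x0,y0,x1,y1=b[n]
    g=np.mgrid[y0:y1,x0:x1]; uv=np.c_[g[1].ravel(),g[0].ravel()]
    P=pts(uv,D['d'],c); bgr=D['im'][uv[:,1],uv[:,0]]
    m=(P[:,2]>zr[k][0])&(P[:,2]<zr[k][1])
    if k=='lock':
        hsv=cv2.cvtColor(D['im'],cv2.COLOR_BGR2HSV)[uv[:,1],uv[:,0]]; m&=(hsv[:,1]>90)
    Q=P[m]
    if len(Q)<4: print(k,n,len(Q),'zmax',P[:,2].max()); continue
    (cx,cy),rad=cv2.minEnclosingCircle(Q[:,:2].astype(np.float32)); w=cv2.minAreaRect(Q[:,:2].astype(np.float32))
    print(k,n,len(Q),'circ',round(cx,4),round(cy,4),round(rad,4),'mean',Q.mean(0).round(4),'z95',np.percentile(P[:,2],[5,95,99]).round(4),'rect',np.round(w[0],4),np.round(w[1],4),round(w[2],1))
a=cv2.resize(cv2.imread('pics/side0.png')[295:355,250:320],None,fx=6,fy=6,interpolation=2)
b=cv2.resize(cv2.imread('pics/side0.png')[95:155,250:320],None,fx=6,fy=6,interpolation=2)
a2=cv2.resize(cv2.imread('pics/scene0.png')[115:165,240:310],None,fx=5,fy=4,interpolation=2)
b2=cv2.resize(cv2.imread('pics/scene0.png')[225:295,435:505],None,fx=5,fy=3,interpolation=2)
cv2.imwrite('pics/crop0.png',np.hstack([np.vstack([a[:280],b[:280]])[:410],np.vstack([a2,b2])[:410]]))
```

```text
sleeve scene 120 circ 0.5102 -0.1407 0.0736 mean [ 0.4967 -0.1509  0.0596] z95 [-0.0005  0.0604  0.0623] rect [ 0.51   -0.1403] [0.1465 0.0464] 34.6
sleeve side 135 circ 0.4696 -0.1664 0.0249 mean [ 0.4696 -0.1673  0.0602] z95 [0.0001 0.0614 0.0637] rect [ 0.4698 -0.1671] [0.0459 0.0474] 1.2
spindle scene 101 circ 0.5805 0.0713 0.0173 mean [0.582  0.0718 0.0819] z95 [0.0012 0.0792 0.0848] rect [0.5803 0.0706] [0.0324 0.0293] 5.8
spindle side 91 circ 0.5788 0.0662 0.0175 mean [0.5784 0.0658 0.0822] z95 [0.011  0.0814 0.0859] rect [0.5778 0.0677] [0.0288 0.0306] 61.9
lock scene 75 circ 0.4887 0.3583 0.0133 mean [0.4871 0.3578 0.0594] z95 [0.0008 0.0617 0.0629] rect [0.4885 0.3577] [0.0245 0.0246] 87.4
lock side 24 circ 0.4923 0.3615 0.0123 mean [0.4916 0.364  0.0593] z95 [-0.0006  0.0613  0.0634] rect [0.4925 0.3618] [0.0191 0.0202] 70.3
key scene 76 circ 0.5136 -0.3245 0.0173 mean [ 0.5147 -0.3229  0.0728] z95 [-0.0004  0.0581  0.0809] rect [ 0.5136 -0.3241] [0.0129 0.0343] 89.4
key side 146 circ 0.513 -0.324 0.0171 mean [ 0.5132 -0.3262  0.0749] z95 [0.0001 0.0697 0.0827] rect [ 0.513  -0.3246] [0.0093 0.0334] 84.7
slim scene 63 circ 0.6129 -0.1999 0.0194 mean [ 0.6149 -0.202   0.0592] z95 [-0.0002  0.0596  0.063 ] rect [ 0.6145 -0.2013] [0.0339 0.0313] 45.5
slim side 94 circ 0.6143 -0.2007 0.0173 mean [ 0.6142 -0.2016  0.0604] z95 [0.0002 0.0618 0.0636] rect [ 0.6142 -0.2014] [0.0329 0.0315] 85.8
green scene 305 circ 0.5421 -0.1322 0.0597 mean [ 0.5721 -0.1136  0.0487] z95 [-0.0001  0.0607  0.0627] rect [ 0.5424 -0.1327] [0.1192 0.0467] 32.2
green side 344 circ 0.5731 -0.1141 0.0252 mean [ 0.5716 -0.1154  0.0495] z95 [0.0003 0.0622 0.0641] rect [ 0.5722 -0.1142] [0.0472 0.0466] 39.6
```

View pics/crop0.png

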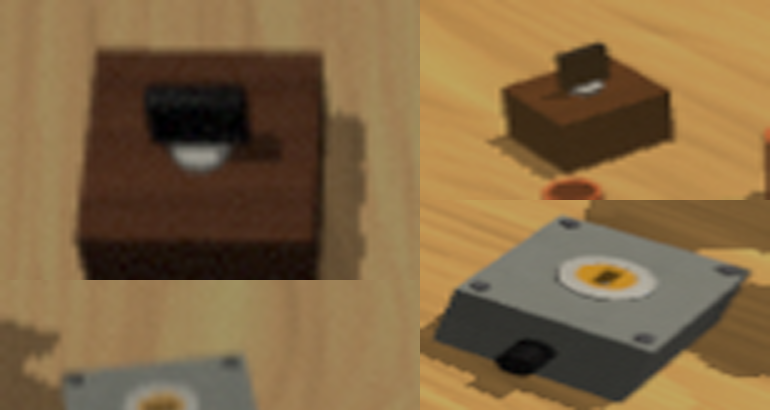

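```bash
cat >> h.py <<'E'
def plan(gx,gy,gz,xyaw=None):
    """needed tool-frame shift in mm to bring grasp pt to (gx,gy,gz), tool down; and turn about tool y (deg)"""
    p,r=pose(); M=r.as_matrix(); g=p+M[:,1]*bot.grasp_offset
    s=bot.state()
    print('t',s['time_s'],'g',g.round(4),'tool x yaw',np.degrees(np.arctan2(M[1,0],M[0,0])).round(2),'y axis',M[:,1].round(4),'q6',s['qpos'][5].round(3),'F',np.round(s['contact_force'],1),'M',np.round(s['moment'],2),'w',round(s['gripper_width'],4))
    yaw=np.arctan2(M[1,0],M[0,0]) if xyaw is None else np.radians(xyaw)
    x=np.array([np.cos(yaw),np.sin(yaw),0]); y=np.array([0,0,-1.]); T=R.from_matrix(np.c_[x,y,np.cross(x,y)])
    rv=(r.inv()*T).as_rotvec(); 
    tgt=np.array([gx,gy,gz])-y*bot.grasp_offset
    print('shift tool',(r.inv().apply(tgt-p)*1e3).round(1),'units',(r.inv().apply(tgt-p)/.04).round(2),'turn deg',np.degrees(rv).round(2),'units',(np.degrees(rv)/45).round(3))
E
python3 -c "
from h import *
plan(.47,-.167,.16)
print(pose()[1].as_matrix().round(3))"
```

```text
t 0.15 g [0.2454 0.492  0.257 ] tool x yaw 63.48 y axis [-6.e-04 -8.e-04 -1.e+00] q6 -0.215 F [ 0.5 -0.1 -0.3] M [ 0.01 -0.05  0.01] w 0.0881
shift tool [-489.5   97.4 -495.1] units [-12.24   2.44 -12.38] turn deg [-0.01 -0.   -0.06] units [-0.    -0.    -0.001]
[[ 0.446 -0.001 -0.895]
 [ 0.895 -0.001  0.446]
 [-0.001 -1.     0.   ]]
```

Call:
send_rows(increments=[[[-0.8, 0.1, -0.8, 0, 0, 0], [-0.8, 0.1, -0.8, 0, 0, 0], [-0.8, 0.1, -0.8, 0, 0, 0], [-0.8, 0.1, -0.8, 0, 0, 0], [-0.8, 0.1, -0.8, 0, 0, 0]]], hand=80)

```text
time_s: 0.65
position: [0.3177, 0.2743, 0.3822]
eef_rot: [-1.39, -0.868, 0.87]
contact_force: [1.0, -0.4, 0.0]
gripper_width: 0.0704
```

Call:
send_rows(increments=[[[-0.8, 0.1, -0.8, 0, 0, 0], [-0.8, 0.1, -0.8, 0, 0, 0], [-0.8, 0.1, -0.8, 0, 0, 0], [-0.8, 0.1, -0.8, 0, 0, 0], [-0.8, 0.1, -0.8, 0, 0, 0]]])

```text
time_s: 1.15
position: [0.3917, 0.0514, 0.3617]
eef_rot: [-1.39, -0.869, 0.87]
contact_force: [0.9, 0.3, -0.4]
gripper_width: 0.0701
```

Call:
send_rows(increments=[[[-0.8, 0.1, -0.8, 0, 0, 0], [-0.8, 0.1, -0.8, 0, 0, 0], [-0.8, 0.1, -0.8, 0, 0, 0], [-0.8, 0.1, -0.8, 0, 0, 0], [0, 0, 0, 0, 0, 0]]])

```text
time_s: 1.65
position: [0.4523, -0.1321, 0.3443]
eef_rot: [-1.393, -0.865, 0.865]
contact_force: [-0.4, 0.1, 0.4]
gripper_width: 0.0702
```

```bash
cat > look.py <<'E'
import sys
from h import *
n=sys.argv[1]; p,r=pose(); im,d=camera('wrist'); cv2.imwrite(f'pics/w{n}.png',im); np.savez(f'/tmp/w{n}.npz',im=im,d=d,p=p,r=r.as_rotvec())
E
python3 look.py 1; python3 -c "
from h import *
plan(.47,-.167,.16)
D=np.load('/tmp/w1.npz');c=cam('wrist',D['p'],R.from_rotvec(D['r']))
print(proj([[.47,-.167,.06],[.573,-.114,.06],[.614,-.2,.06]],c).round(0))"
```

```text
t 1.7 g [ 0.4515 -0.13    0.1971] tool x yaw 63.76 y axis [-6.e-04  4.e-04 -1.e+00] q6 -1.646 F [-0.7 -0.1 -0.9] M [ 0.07 -0.   -0.03] w 0.0706
shift tool [-25.   37.1 -32.9] units [-0.62  0.93 -0.82] turn deg [-0.04  0.    0.01] units [-0.001  0.     0.   ]
[[295. 235.]
 [402. 308.]
 [335. 377.]]
```

```bash
cat > blob.py <<'E'
import sys
from h import *
def zfit(n,x,y,rad,z0,z1):
    D=np.load(f'/tmp/w{n}.npz');c=cam('wrist',D['p'],R.from_rotvec(D['r']))
    g=np.mgrid[0:400,0:640]; uv=np.c_[g[1].ravel(),g[0].ravel()]
    P=pts(uv,D['d'],c); m=(D['d'].ravel()>0)&(P[:,2]>z0)&(P[:,2]<z1)&(np.hypot(P[:,0]-x,P[:,1]-y)<rad)
    return P[m],D['im'].reshape(-1,3)[m],uv[m],c
if __name__=='__main__':
    n,*a=sys.argv[1:]; Q,_,uv,c=zfit(n,*map(float,a))
    (cx,cy),rr=cv2.minEnclosingCircle(Q[:,:2].astype(np.float32)); w=cv2.minAreaRect(Q[:,:2].astype(np.float32))
    print(len(Q),'circ',round(cx,4),round(cy,4),round(rr,4),'rect',np.round(w[0],4),np.round(w[1],4),round(w[2],1),'zmed',np.median(Q[:,2]).round(4))
E
python3 blob.py 1 .47 -.167 .035 .054 .066
```

```text
932 circ 0.4693 -0.1678 0.0241 rect [ 0.4692 -0.1676] [0.0471 0.0469] 13.0 zmed 0.0595
```

View pics/w1.png

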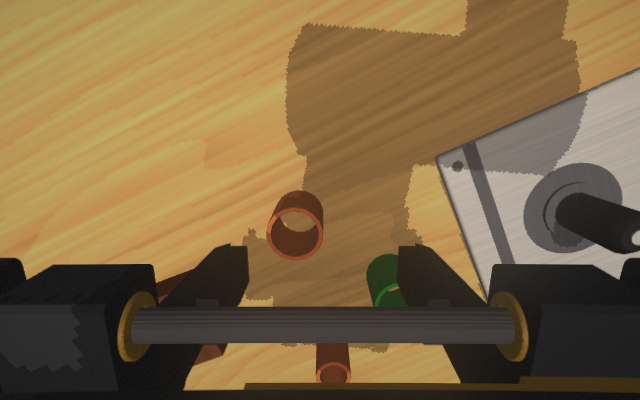

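Call:
send_rows(increments=[[[-0.33, 0.5, -0.41, 0, 0, 0], [-0.33, 0.5, -0.41, 0, 0, 0], [0, 0.5, 0, 0, 0, 0], [0, 0.5, 0, 0, 0, 0], [0, 0, 0, 0, 0, 0]]])

```text
time_s: 2.2
position: [0.4687, -0.1643, 0.2629]
eef_rot: [-1.389, -0.869, 0.868]
contact_force: [-0.3, 0.3, -0.0]
gripper_width: 0.0705
```

```bash
python3 -c "
from h import *
plan(.4692,-.1677,.043)"
```

```text
t 2.2 g [ 0.4686 -0.1641  0.1156] tool x yaw 63.97 y axis [-4.0e-04  1.7e-03 -1.0e+00] q6 -1.693 F [-0.3  0.3 -0. ] M [-0.04 -0.01 -0.03] w 0.0705
shift tool [-2.9 72.6 -2. ] units [-0.07  1.81 -0.05] turn deg [-0.07  0.    0.08] units [-0.001  0.     0.002]
```

Call:
send_rows(increments=[[[-0.07, 0.5, -0.05, 0, 0, 0], [0, 0.5, 0, 0, 0, 0], [0, 0.5, 0, 0, 0, 0], [0, 0.4, 0, 0, 0, 0], [0, 0, 0, 0, 0, 0]]])

```text
time_s: 2.7
position: [0.4699, -0.1629, 0.1901]
eef_rot: [-1.391, -0.876, 0.87]
contact_force: [0.5, 0.2, -0.1]
gripper_width: 0.0709
```

Call:
send_rows(increments=[[[0, 0, 0, 0, 0, 0], [0, 0, 0, 0, 0, 0], [0, 0, 0, 0, 0, 0], [0, 0, 0, 0, 0, 0], [0, 0, 0, 0, 0, 0]]], hand=0)

```text
time_s: 3.2
position: [0.4706, -0.1619, 0.1946]
eef_rot: [-1.396, -0.88, 0.87]
contact_force: [0.1, 0.9, -0.8]
gripper_width: 0.0469
```

```bash
python3 -c "
from h import *
plan(.4692,-.1677,.043)"
```

```text
t 3.2 g [ 0.4719 -0.1624  0.0473] tool x yaw 64.4 y axis [ 0.0091 -0.0036 -1.    ] q6 -1.696 F [ 0.1  0.9 -0.8] M [ 0.   -0.01 -0.03] w 0.0469
shift tool [-5.9  4.3 -1.2] units [-0.15  0.11 -0.03] turn deg [ 0.56 -0.    0.04] units [ 0.012 -0.     0.001]
```

Call:
send_rows(increments=[[[0, -0.7, 0, 0.012, 0, 0], [0, -0.7, 0, 0, 0, 0], [0, -0.7, 0, 0, 0, 0], [0, -0.7, 0, 0, 0, 0], [0, -0.6, 0, 0, 0, 0]]])

```text
time_s: 3.7
position: [0.4698, -0.1619, 0.3332]
eef_rot: [-1.381, -0.871, 0.875]
contact_force: [0.8, 0.2, 0.5]
gripper_width: 0.0467
```

```bash
python3 look.py 2; python3 -c "
from h import *
plan(.5795,.068,.18)"; python3 blob.py 2 .5795 .068 .03 .075 .09
```

```text
t 3.75 g [ 0.4701 -0.1618  0.1895] tool x yaw 64.37 y axis [-9.0e-04  1.5e-03 -1.0e+00] q6 -1.694 F [ 1.1 -0.9  3.7] M [-0.04 -0.06  0.03] w 0.0465
shift tool [254.7   9.7   1. ] units [6.37 0.24 0.03] turn deg [-0.08  0.    0.06] units [-0.002  0.     0.001]
0 circ 0.0 0.0 0.0 rect [0. 0.] [0. 0.] 0.0 zmed nan
  return _methods._mean(a, axis=axis, dtype=dtype,
  ret = ret.dtype.type(ret / rcount)
```

View pics/w2.png

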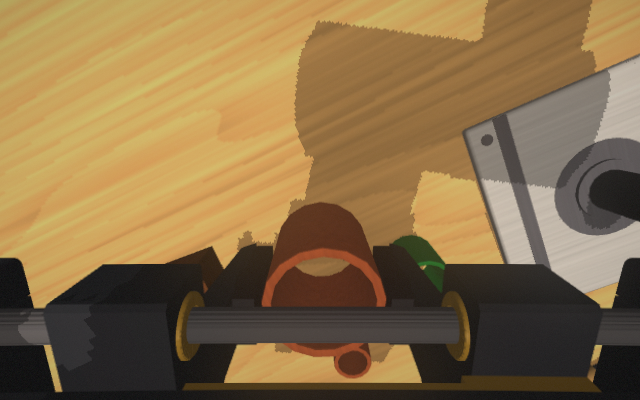

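Call:
send_rows(increments=[[[1, 0.05, -0.25, 0, 0, 0], [1, 0.05, -0.25, 0, 0, 0], [1, 0.05, -0.25, 0, 0, 0], [1, 0.05, -0.25, 0, 0, 0], [1, 0, -0.25, 0, 0, 0]]])

```text
time_s: 4.25
position: [0.6045, -0.0021, 0.3303]
eef_rot: [-1.394, -0.868, 0.866]
contact_force: [0.1, -1.0, -0.1]
gripper_width: 0.0465
```

Call:
send_rows(increments=[[[0.7, 0, -0.12, 0, 0, 0], [0.7, 0, -0.13, 0, 0, 0], [0, 0, 0, 0, 0, 0]]])

```text
time_s: 4.55
position: [0.641, 0.0498, 0.3281]
eef_rot: [-1.391, -0.871, 0.87]
contact_force: [-0.9, -0.9, -1.3]
gripper_width: 0.0467
```

```bash
python3 look.py 3; python3 -c "
from h import *
from blob import zfit
plan(.5795,.068,.18)
D=np.load('/tmp/w3.npz');r=R.from_rotvec(D['r']);g=D['p']+r.as_matrix()[:,1]*.1473
Q,b,uv,c=zfit(3,g[0],g[1],.04,g[2]-.03,g[2]+.03)
h=cv2.cvtColor(D['im'],cv2.COLOR_BGR2HSV)[uv[:,1],uv[:,0]]
m=(h[:,1]>120)&((h[:,0]<15)|(h[:,0]>170)); Q=Q[m];zt=np.percentile(Q[:,2],97);print('n',len(Q),'topz-g',zt-g[2])
T=Q[Q[:,2]>zt-.004]; t=r.inv().apply(T-g); (a,bb),rr=cv2.minEnclosingCircle(t[:,[0,2]].astype(np.float32)); print('sleeve centre in tool x,z',a,bb,rr, t[:,[0,2]].min(0),t[:,[0,2]].max(0))
"; python3 blob.py 3 .5795 .068 .03 .076 .09;python3 blob.py 3 .5795 .068 .04 .012 .022
```

```text
t 4.6 g [0.6403 0.0484 0.1807] tool x yaw 64.05 y axis [ 1.e-04 -1.e-03 -1.e+00] q6 -1.226 F [-0.8 -0.4 -1.2] M [ 0.    0.06 -0.01] w 0.0464
shift tool [-9.1  0.7 63.2] units [-0.23  0.02  1.58] turn deg [ 0.03  0.   -0.05] units [ 0.001  0.    -0.001]
n 8284 topz-g 0.01473604909500928
sleeve centre in tool x,z -0.00018260189972352237 -0.0010051460703834891 0.024507509544491768 [-0.02361245 -0.02519804] [0.02426922 0.02335832]
1949 circ 0.5784 0.0692 0.0171 rect [0.5782 0.0692] [0.0329 0.0327] 16.8 zmed 0.0813
3857 circ 0.5795 0.0679 0.0401 rect [0.5796 0.0682] [0.0794 0.0796] 60.9 zmed 0.013
```

View pics/w3.png

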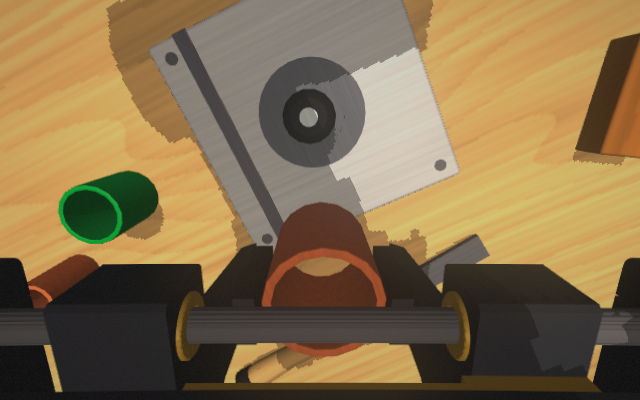

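Call:
send_rows(increments=[[[-0.11, 0.3, 0.6, 0, 0, 0], [-0.1, 0.3, 0.6, 0, 0, 0], [0, 0.2, 0.42, 0, 0, 0], [0, 0, 0, 0, 0, 0]]])

```text
time_s: 5.0
position: [0.5744, 0.0663, 0.294]
eef_rot: [-1.392, -0.865, 0.869]
contact_force: [0.3, -0.1, 0.3]
gripper_width: 0.0465
```

```bash
python3 -c "
from h import *
plan(.5778,.0695,.0613)"
```

```text
t 5.0 g [0.5741 0.066  0.1467] tool x yaw 63.86 y axis [-0.002  -0.0021 -1.    ] q6 -1.203 F [ 0.3 -0.1  0.3] M [0.02 0.02 0.  ] w 0.0465
shift tool [ 4.6 85.4 -1.7] units [ 0.12  2.13 -0.04] turn deg [-0.05 -0.   -0.16] units [-0.001 -0.    -0.003]
```

Call:
send_rows(increments=[[[0.11, 0.15, -0.04, 0, 0, -0.003], [0, 0.15, 0, 0, 0, 0], [0, 0, 0, 0, 0, 0]]])

```text
time_s: 5.3
position: [0.5792, 0.0675, 0.2821]
eef_rot: [-1.393, -0.866, 0.864]
contact_force: [-0.2, 0.0, -1.0]
gripper_width: 0.0467
```

```bash
python3 -c "
from h import *
plan(.5778,.0695,.0613)"
```

```text
t 5.3 g [0.5794 0.0674 0.1348] tool x yaw 63.73 y axis [ 1.6e-03 -4.0e-04 -1.0e+00] q6 -1.199 F [-0.2  0.  -1. ] M [-0.03  0.01  0.03] w 0.0467
shift tool [ 1.2 73.5  2.3] units [0.03 1.84 0.06] turn deg [ 0.09 -0.    0.02] units [ 0.002 -0.     0.   ]
```

Call:
send_rows(increments=[[[0.03, 0.2, 0.05, 0, 0, 0], [0, 0.2, 0, 0, 0, 0], [0, 0, 0, 0, 0, 0]]])

```text
time_s: 5.6
position: [0.5788, 0.0689, 0.2645]
eef_rot: [-1.394, -0.866, 0.864]
contact_force: [0.5, 0.9, -0.1]
gripper_width: 0.0465
```

```bash
python3 -c "
from h import *
plan(.5778,.0695,.0613)"
```

```text
t 5.6 g [0.5791 0.0689 0.1172] tool x yaw 63.69 y axis [ 2.2e-03 -5.0e-04 -1.0e+00] q6 -1.196 F [ 0.5  0.9 -0.1] M [-0.01  0.01 -0.04] w 0.0465
shift tool [ 0.1 55.9  1.2] units [0.   1.4  0.03] turn deg [ 0.12 -0.    0.03] units [ 0.003 -0.     0.001]
```

Bottom edge is at 72 mm, over the taper, and no force has shown up. Going down.

Call:
send_rows(increments=[[[0, 0.2, 0.03, 0.003, 0, 0], [0, 0.2, 0, 0, 0, 0], [0, 0.2, 0, 0, 0, 0], [0, 0, 0, 0, 0, 0]]])

```text
time_s: 6.0
position: [0.5777, 0.0695, 0.238]
eef_rot: [-1.391, -0.865, 0.865]
contact_force: [0.1, -0.2, -1.3]
gripper_width: 0.0469
```

```bash
python3 -c "
from h import *
plan(.5778,.0695,.0613)"
```

```text
t 6.0 g [0.5776 0.0696 0.0907] tool x yaw 63.7 y axis [-7.e-04  6.e-04 -1.e+00] q6 -1.196 F [ 0.1 -0.2 -1.3] M [ 0.01  0.04 -0.  ] w 0.0469
shift tool [ 0.  29.4 -0.2] units [ 0.    0.74 -0.  ] turn deg [-0.05  0.    0.01] units [-0.001  0.     0.   ]
```

Call:
send_rows(increments=[[[0, 0.2, 0, 0, 0, 0], [0, 0.2, 0, 0, 0, 0], [0, 0.2, 0, 0, 0, 0], [0, 0.08, 0, 0, 0, 0], [0, 0, 0, 0, 0, 0]]])

```text
time_s: 6.5
position: [0.5777, 0.0694, 0.2092]
eef_rot: [-1.392, -0.865, 0.865]
contact_force: [-2.5, -0.0, 7.0]
gripper_width: 0.0465
```

```bash
python3 -c "
from h import *
plan(.5778,.0695,.0613)"
```

```text
t 6.5 g [0.5776 0.0694 0.0619] tool x yaw 63.71 y axis [-2.e-04 -0.e+00 -1.e+00] q6 -1.196 F [-2.5 -0.   7. ] M [ 0.04  0.3  -0.05] w 0.0465
shift tool [ 0.1  0.6 -0.1] units [ 0.    0.02 -0.  ] turn deg [-0.01 -0.   -0.01] units [-0. -0. -0.]
```

Call:
send_rows(increments=[[[0, 0.05, 0, 0, 0, 0], [0, 0.03, 0, 0, 0, 0]]])

```text
time_s: 6.7
position: [0.5774, 0.0693, 0.2089]
eef_rot: [-1.393, -0.866, 0.865]
contact_force: [-3.6, 1.4, 8.8]
gripper_width: 0.0465
```

Call:
send_rows(increments=[[[0, 0, 0, 0, 0, 0], [0, 0, 0, 0, 0, 0], [0, 0, 0, 0, 0, 0]]], hand=75)

```text
time_s: 7.0
position: [0.5775, 0.0693, 0.2092]
eef_rot: [-1.394, -0.867, 0.864]
contact_force: [-0.6, 0.0, 1.1]
gripper_width: 0.0658
```

Call:
send_rows(increments=[[[0, -0.5, 0, 0, 0, 0], [0, -0.7, 0, 0, 0, 0], [0, -0.8, 0, 0, 0, 0], [0, -0.8, -0.9, 0, 0, 0], [0, -0.6, -0.9, 0, 0, 0]]])

```text
time_s: 7.5
position: [0.641, 0.0388, 0.345]
eef_rot: [-1.385, -0.86, 0.873]
contact_force: [0.7, 0.0, 0.5]
gripper_width: 0.0662
```

```bash
python3 look.py 4; python3 -c "
from h import *
plan(.513,-.324,.17,90)"; python3 blob.py 4 .5785 .069 .035 .07 .079
python3 - <<'E'
from h import *
im,d=camera('side'); c=cam('side')
cv2.imwrite('pics/chk4.png',np.hstack([cv2.resize(im[140:220,260:360],None,fx=4,fy=4,interpolation=2),cv2.resize(cv2.imread('pics/w4.png')[:,120:520],(320,320))]))
E
```

```text
t 7.55 g [0.6444 0.036  0.2011] tool x yaw 63.76 y axis [-0.0015 -0.0011 -1.    ] q6 -1.239 F [-1.3 -2.4  1.6] M [-0.08  0.06  0.04] w 0.066
shift tool [-381.2   31.7  -41.2] units [-9.53  0.79 -1.03] turn deg [ -0.07 -26.24  -0.08] units [-0.002 -0.583 -0.002]
1917 circ 0.5779 0.0681 0.0241 rect [0.5777 0.0681] [0.047  0.0474] 59.6 zmed 0.0757
```

View pics/chk4.png

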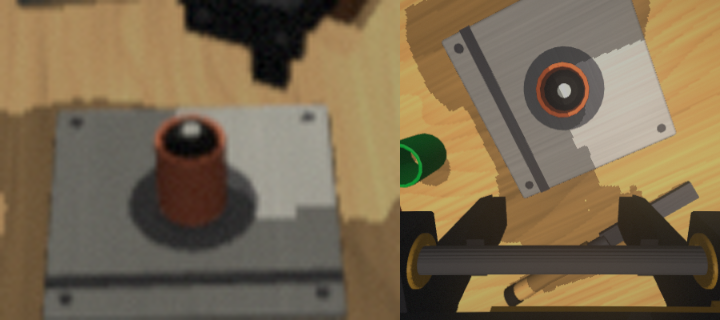

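Call:
send_rows(increments=[[[-1, 0, -0.25, 0, -0.146, 0], [-1, 0, -0.15, 0, -0.146, 0], [-1, 0, -0.05, 0, -0.146, 0], [-1, 0, 0.1, 0, -0.146, 0], [-1, 0, 0.2, 0, 0, 0]]])

```text
time_s: 8.1
position: [0.6018, -0.1617, 0.3397]
eef_rot: [-1.185, -1.223, 1.232]
contact_force: [1.3, -0.0, 0.2]
gripper_width: 0.066
```

Call:
send_rows(increments=[[[-1, 0, 0.2, 0, 0, 0], [-1, 0, 0.2, 0, 0, 0], [-1, 0, 0.2, 0, 0, 0], [-0.7, 0, 0.2, 0, 0, 0], [0, 0, 0, 0, 0, 0]]], hand=50)

```text
time_s: 8.6
position: [0.5689, -0.318, 0.3322]
eef_rot: [-1.175, -1.217, 1.229]
contact_force: [0.1, -0.1, -0.3]
gripper_width: 0.0443
```

```bash
python3 look.py 5; python3 -c "
from h import *
plan(.513,-.324,.17,90)"; python3 blob.py 5 .513 -.324 .03 .07 .085;  python3 blob.py 5 .513 -.324 .06 .04 .0475
```

```text
t 8.65 g [ 0.5663 -0.3147  0.1849] tool x yaw 91.44 y axis [-0.0209  0.0112 -0.9997] q6 -2.283 F [-1.2  0.4 -0.4] M [ 0.03  0.03 -0.  ] w 0.0441
shift tool [-6.4 15.9 56.2] units [-0.16  0.4   1.41] turn deg [-1.19  1.45  0.65] units [-0.026  0.032  0.015]
665 circ 0.5122 -0.325 0.0173 rect [ 0.5123 -0.3245] [0.009  0.0345] 86.0 zmed 0.0795
8546 circ 0.5123 -0.3246 0.0529 rect [ 0.5124 -0.3246] [0.0701 0.0807] 85.8 zmed 0.0448
```

View pics/w5.png

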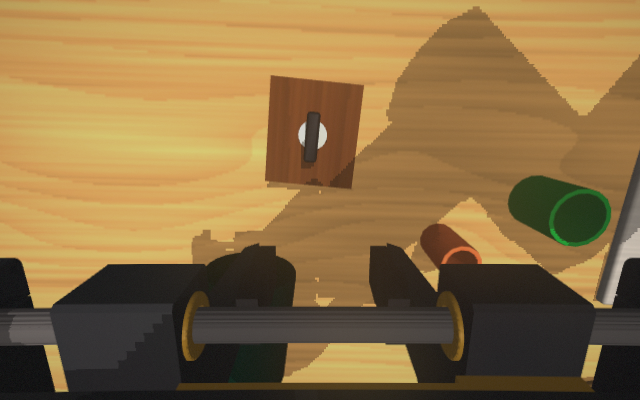

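Call:
send_rows(increments=[[[-0.2, 0.2, 0.7, -0.026, 0.12, 0.015], [0, 0.2, 0.7, 0, 0, 0], [0, 0.1, 0, 0, 0, 0], [0, 0, 0, 0, 0, 0]]])

```text
time_s: 9.05
position: [0.5129, -0.3171, 0.3095]
eef_rot: [-1.237, -1.159, 1.158]
contact_force: [-0.2, 0.5, -0.7]
gripper_width: 0.0439
```

```bash
python3 -c "
from h import *
plan(.5123,-.3245,.072,86)"
```

```text
t 9.05 g [ 0.5126 -0.3167  0.1622] tool x yaw 86.11 y axis [-0.0022  0.0028 -1.    ] q6 -2.253 F [-0.2  0.5 -0.7] M [-0.02 -0.04  0.04] w 0.0439
shift tool [-7.6 90.2 -0.1] units [-0.19  2.26 -0.  ] turn deg [-0.14  0.11  0.15] units [-0.003  0.002  0.003]
```

Call:
send_rows(increments=[[[-0.19, 0.4, 0, -0.003, 0, 0.003], [0, 0.5, 0, 0, 0, 0], [0, 0.5, 0, 0, 0, 0], [0, 0.3, 0, 0, 0, 0], [0, 0, 0, 0, 0, 0]]])

```text
time_s: 9.55
position: [0.5175, -0.3203, 0.2404]
eef_rot: [-1.241, -1.167, 1.164]
contact_force: [0.1, 0.5, 0.0]
gripper_width: 0.0439
```

```bash
python3 -c "
from h import *
plan(.5123,-.3245,.072,86)"
```

```text
t 9.55 g [ 0.5181 -0.3206  0.0931] tool x yaw 86.54 y axis [ 0.0039 -0.0016 -1.    ] q6 -2.26 F [0.1 0.5 0. ] M [-0.01 -0.01 -0.01] w 0.0439
shift tool [-4.4 21.1  5. ] units [-0.11  0.53  0.13] turn deg [ 0.23  0.55 -0.08] units [ 0.005  0.012 -0.002]
```

Call:
send_rows(increments=[[[-0.11, 0.15, 0.13, 0.005, 0.012, 0], [0, 0.15, 0, 0, 0, 0], [0, 0.15, 0, 0, 0, 0], [0, 0, 0, 0, 0, 0]]])

```text
time_s: 9.95
position: [0.5127, -0.3244, 0.223]
eef_rot: [-1.245, -1.158, 1.159]
contact_force: [-1.1, -0.2, 0.5]
gripper_width: 0.0441
```

```bash
python3 -c "
from h import *
plan(.5123,-.3245,.072,86)"
```

```text
t 9.95 g [ 0.5131 -0.3249  0.0757] tool x yaw 86.03 y axis [ 0.0022 -0.0036 -1.    ] q6 -2.26 F [-1.1 -0.2  0.5] M [ 0.04  0.   -0.03] w 0.0441
shift tool [-0.1  3.7  0.4] units [-0.    0.09  0.01] turn deg [ 0.14  0.03 -0.2 ] units [ 0.003  0.001 -0.004]
```

Call:
send_rows(increments=[[[0, 0.09, 0.01, 0.003, 0, -0.004], [0, 0, 0, 0, 0, 0]]])

```text
time_s: 10.15
position: [0.5124, -0.3245, 0.2195]
eef_rot: [-1.242, -1.158, 1.158]
contact_force: [-0.1, -1.1, -0.0]
gripper_width: 0.0442
```

Call:
send_rows(increments=[[[0, 0, 0, 0, 0, 0], [0, 0, 0, 0, 0, 0], [0, 0, 0, 0, 0, 0], [0, 0, 0, 0, 0, 0], [0, 0, 0, 0, 0, 0]]], hand=0)

```text
time_s: 10.65
position: [0.5125, -0.3246, 0.2203]
eef_rot: [-1.243, -1.158, 1.158]
contact_force: [0.4, 0.6, 0.3]
gripper_width: 0.0089
```

```bash
python3 -c "
from h import *
plan(.5123,-.3245,.072,86)"
```

```text
t 10.65 g [ 0.5127 -0.3248  0.073 ] tool x yaw 86.02 y axis [ 0.0015 -0.0014 -1.    ] q6 -2.261 F [0.4 0.6 0.3] M [ 0.01 -0.03  0.02] w 0.0089
shift tool [0.1 1.  0.2] units [0.   0.02 0.  ] turn deg [ 0.09  0.02 -0.08] units [ 0.002  0.    -0.002]
```

Call:
send_rows(increments=[[[0, -0.4, 0, 0, 0, 0], [0, -0.6, 0, 0, 0, 0], [0, -0.7, 0, 0, 0, 0], [0, -0.7, 0, 0, 0, 0], [0, -0.7, 0, 0, 0, 0]]])

```text
time_s: 11.15
position: [0.5121, -0.3243, 0.3439]
eef_rot: [-1.232, -1.156, 1.157]
contact_force: [-0.5, -0.7, -0.5]
gripper_width: 0.0088
```

Call:
send_rows(increments=[[[1, 0, 0, 0, 0, 0], [1, 0, 0, 0, 0, 0], [1, 0, 0, 0, 0, 0], [1, 0, 0, 0, 0, 0], [1, 0, 0, 0, 0, 0]]])

```text
time_s: 11.65
position: [0.5259, -0.1229, 0.3485]
eef_rot: [-1.247, -1.153, 1.152]
contact_force: [0.3, 0.5, -0.2]
gripper_width: 0.0088
```

```bash
python3 -c "
from h import *
plan(.55,.356,.19,86)"
```

```text
t 11.65 g [ 0.5262 -0.1231  0.2012] tool x yaw 85.56 y axis [ 0.0015 -0.001  -1.    ] q6 -1.942 F [ 0.3  0.5 -0.2] M [ 0.02 -0.03  0.03] w 0.0088
shift tool [479.4  10.8  13.1] units [11.98  0.27  0.33] turn deg [ 0.09 -0.44 -0.05] units [ 0.002 -0.01  -0.001]
```

Call:
send_rows(increments=[[[1, 0, 0.03, 0, 0, 0], [1, 0, 0.03, 0, 0, 0], [1, 0, 0.03, 0, 0, 0], [1, 0, 0.03, 0, 0, 0], [1, 0, 0.03, 0, 0, 0]]])

```text
time_s: 12.15
position: [0.5343, 0.0853, 0.3488]
eef_rot: [-1.248, -1.153, 1.151]
contact_force: [0.5, -1.1, -0.3]
gripper_width: 0.0084
```

Call:
send_rows(increments=[[[1, 0, 0.03, 0, 0, 0], [1, 0, 0.03, 0, 0, 0], [1, 0, 0.03, 0, 0, 0], [1, 0, 0.03, 0, 0, 0], [1, 0, 0.03, 0, 0, 0]]])

```text
time_s: 12.65
position: [0.5425, 0.294, 0.3489]
eef_rot: [-1.248, -1.153, 1.151]
contact_force: [0.8, 0.0, -1.0]
gripper_width: 0.0087
```

Call:
send_rows(increments=[[[1, 0.1, 0, 0, 0, 0], [0.95, 0.1, 0, 0, 0, 0], [0, 0, 0, 0, 0, 0], [0, 0, 0, 0, 0, 0]]])

```text
time_s: 13.05
position: [0.547, 0.3797, 0.3394]
eef_rot: [-1.244, -1.157, 1.156]
contact_force: [0.6, -0.1, 0.2]
gripper_width: 0.0091
```

```bash
python3 look.py 6; python3 -c "
from h import *
plan(.49,.36,.19,86)
D=np.load('/tmp/w6.npz');c=cam('wrist',D['p'],R.from_rotvec(D['r']))
u=proj([.49,.36,.0595],c)[0].astype(int); print(u)
x0,y0=max(u[0]-60,0),max(u[1]-45,0)
a=cv2.resize(D['im'][y0:y0+90,x0:x0+120],None,fx=4,fy=4,interpolation=cv2.INTER_CUBIC)
b=cv2.resize(D['im'],(320,200)); b=np.vstack([b,np.zeros((160,320,3),np.uint8)])
cv2.imwrite('pics/lock6.png',np.hstack([a,b])); print(x0,y0)"
```

```text
t 13.1 g [0.5472 0.3793 0.192 ] tool x yaw 85.85 y axis [ 1.4e-03 -9.0e-04 -1.0e+00] q6 -1.069 F [-0.8  0.2 -1. ] M [ 0.06 -0.02 -0.07] w 0.0085
shift tool [-23.5   2.   55.4] units [-0.59  0.05  1.39] turn deg [ 0.08 -0.15 -0.05] units [ 0.002 -0.003 -0.001]
[291 128]
231 83
```

View pics/lock6.png

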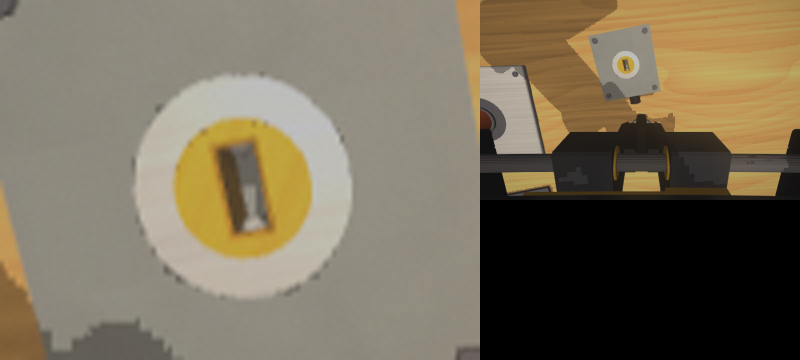

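```bash
cat > lock.py <<'E'
import sys
from h import *
D=np.load(f'/tmp/w{sys.argv[1]}.npz');c=cam('wrist',D['p'],R.from_rotvec(D['r']))
u=proj([.49,.36,.0595],c)[0].astype(int); x0,y0=u[0]-40,max(u[1]-40,0); F=8
a=cv2.resize(D['im'][y0:y0+80,x0:x0+80],None,fx=F,fy=F,interpolation=cv2.INTER_CUBIC); h=cv2.cvtColor(a,cv2.COLOR_BGR2HSV)
m=cv2.inRange(h,(15,150,120),(35,255,255)); n,l,s,_=cv2.connectedComponentsWithStats(m); i=1+s[1:,4].argmax(); m=(l==i).astype(np.uint8)
cn=max(cv2.findContours(m,cv2.RETR_EXTERNAL,cv2.CHAIN_APPROX_NONE)[0],key=cv2.contourArea)[:,0]
w=lambda q: onplane((np.asarray(q,float)+.5)/F-.5+[x0,y0],.0595,c)[:,:2]
print('brass',*[np.round(v,4) for v in cv2.minEnclosingCircle(w(cn).astype(np.float32))])
f=np.zeros_like(m); cv2.drawContours(f,[cn[:,None]],0,1,-1); f=cv2.erode(f,np.ones((9,9)))
n,l,s,_=cv2.connectedComponentsWithStats(f&(1-m)); i=1+s[1:,4].argmax(); yx=np.argwhere(l==i)
P=w(yx[:,::-1]); r=cv2.minAreaRect((P*1e3).astype(np.float32)); print('slot rect mm',r)
e=np.linalg.eigh(np.cov(P.T))[1][:,1]; print('slot axis deg',np.degrees(np.arctan2(e[1],e[0])),'mean',P.mean(0))
E
python3 lock.py 6
python3 - <<'E'
from h import *
# box top edges for orientation
from blob import zfit
Q,_,_,_=zfit(6,.49,.36,.08,.053,.061); w=cv2.minAreaRect(Q[:,:2].astype(np.float32)); print(w)
# key in hand: bow top
D=np.load('/tmp/w6.npz');r=R.from_rotvec(D['r']);g=D['p']+r.as_matrix()[:,1]*.1473
Q,b,uv,c=zfit(6,g[0],g[1],.06,g[2]-.07,g[2]+.02); print(len(Q)); t=r.inv().apply(Q-g)
k=(abs(t[:,0])<.004)&(b.max(1)<90)&(t[:,2]>-.03); print(k.sum(),t[k].min(0),t[k].max(0))
E
```

```text
brass [0.4909 0.3596] 0.0128
slot rect mm ((490.833740234375, 359.853759765625), (16.593795776367188, 7.296856880187988), 7.010561943054199)
slot axis deg -173.6854068804654 mean [0.49071762 0.35982269]
((0.49122747778892517, 0.3595156967639923), (0.1006469801068306, 0.0901775062084198), 6.885112285614014)
4685
1537 [-0.00399816 -0.0085819  -0.00662311] [0.00399776 0.04980495 0.01788244]
```

Call:
send_rows(increments=[[[-0.3, 0.3, 0.7, 0, -0.123, 0], [-0.4, 0.4, 0.65, 0, -0.123, 0], [0, 0.4, 0, 0, 0, 0], [0, 0, 0, 0, 0, 0]]])

```text
time_s: 13.5
position: [0.4912, 0.3474, 0.2951]
eef_rot: [-1.151, -1.301, 1.299]
contact_force: [-0.1, 0.0, -0.0]
gripper_width: 0.0085
```

```bash
python3 -c "
from h import *
plan(.4914,.3596,.125,96.9)"
```

```text
t 13.5 g [0.4915 0.3473 0.1478] tool x yaw 97.08 y axis [ 0.0026 -0.001  -1.    ] q6 -1.274 F [-0.1  0.  -0. ] M [ 0.05 -0.03  0.  ] w 0.0085
shift tool [12.1 22.8 -1.7] units [ 0.3   0.57 -0.04] turn deg [ 0.14  0.18 -0.08] units [ 0.003  0.004 -0.002]
```

Call:
send_rows(increments=[[[0.3, 0.2, -0.04, 0.003, 0.004, -0.002], [0, 0.2, 0, 0, 0, 0], [0, 0.1, 0, 0, 0, 0], [0, 0, 0, 0, 0, 0]]])

```text
time_s: 13.9
position: [0.4929, 0.3596, 0.2756]
eef_rot: [-1.153, -1.298, 1.292]
contact_force: [-0.2, -0.4, 0.3]
gripper_width: 0.0089
```

```bash
python3 -c "
from h import *
plan(.4914,.3596,.0875,96.9)"
```

```text
t 13.9 g [0.4934 0.3599 0.1283] tool x yaw 96.7 y axis [ 0.0032  0.0019 -1.    ] q6 -1.251 F [-0.2 -0.4  0.3] M [ 0.03 -0.   -0.  ] w 0.0089
shift tool [ 0.1 40.8  1.7] units [0.   1.02 0.04] turn deg [ 0.2  -0.2   0.08] units [ 0.004 -0.004  0.002]
```

Call:
send_rows(increments=[[[0, 0.1, 0.04, 0.004, -0.004, 0.002], [0, 0.1, 0, 0, 0, 0], [0, 0, 0, 0, 0, 0]]])

```text
time_s: 14.2
position: [0.4915, 0.3595, 0.2672]
eef_rot: [-1.15, -1.298, 1.297]
contact_force: [-0.8, -0.7, -1.9]
gripper_width: 0.0087
```

```bash
python3 -c "
from h import *
plan(.4914,.3596,.0875,96.9)"
```

```text
t 14.2 g [0.4916 0.3595 0.1199] tool x yaw 96.9 y axis [ 7.e-04 -0.e+00 -1.e+00] q6 -1.254 F [-0.8 -0.7 -1.9] M [ 0.11  0.   -0.06] w 0.0087
shift tool [ 0.1 32.4  0.1] units [0.   0.81 0.  ] turn deg [ 0.04 -0.   -0.01] units [ 0.001 -0.    -0.   ]
```

Aligned within 0.2 mm. Inserting slowly.

Call:
send_rows(increments=[[[0, 0.1, 0, 0, 0, 0], [0, 0.1, 0, 0, 0, 0], [0, 0.05, 0, 0, 0, 0]]])

```text
time_s: 14.5
position: [0.4916, 0.3595, 0.2569]
eef_rot: [-1.151, -1.299, 1.296]
contact_force: [0.1, 0.4, -0.3]
gripper_width: 0.0089
```

```bash
python3 -c "
from h import *
plan(.4914,.3596,.0875,96.9)"
```

```text
t 14.5 g [0.4918 0.3596 0.1096] tool x yaw 96.89 y axis [ 1.5e-03  3.0e-04 -1.0e+00] q6 -1.254 F [ 0.1  0.4 -0.3] M [0.04 0.03 0.01] w 0.0089
shift tool [ 0.1 22.1  0.2] units [0.   0.55 0.01] turn deg [ 0.09 -0.01  0.01] units [ 0.002 -0.     0.   ]
```

Call:
send_rows(increments=[[[0, 0.1, 0, 0.002, 0, 0], [0, 0.1, 0, 0, 0, 0], [0, 0.1, 0, 0, 0, 0]]])

```text
time_s: 14.8
position: [0.4912, 0.3595, 0.2445]
eef_rot: [-1.149, -1.297, 1.298]
contact_force: [-2.3, -0.2, 11.1]
gripper_width: 0.0088
```

Call:
send_rows(increments=[[[0, 0.1, 0.02, 0, 0, 0], [0, 0.1, -0.02, 0, 0, 0]]])

```text
time_s: 15.0
position: [0.4915, 0.3597, 0.2373]
eef_rot: [-1.15, -1.299, 1.296]
contact_force: [-2.4, -0.8, 7.5]
gripper_width: 0.0085
```

```bash
python3 -c "
from h import *
plan(.4914,.3596,.0875,96.9)"
```

```text
t 15.0 g [0.4917 0.3599 0.09  ] tool x yaw 96.91 y axis [ 0.0018  0.0013 -1.    ] q6 -1.254 F [-2.4 -0.8  7.5] M [-0.1   0.45 -0.03] w 0.0085
shift tool [-0.1  2.5  0.1] units [-0.    0.06  0.  ] turn deg [0.11 0.01 0.06] units [0.003 0.    0.001]
```

Call:
send_rows(increments=[[[0, 0.1, 0.02, 0.002, 0, 0], [0, 0.1, -0.02, 0, 0, 0], [0, 0.1, 0.02, 0, 0, 0], [0, 0.1, -0.02, 0, 0, 0]]])

```text
time_s: 15.4
position: [0.4913, 0.3597, 0.2336]
eef_rot: [-1.155, -1.309, 1.29]
contact_force: [-17.6, -8.0, 38.2]
gripper_width: 0.0088
```

```bash
python3 -c "
from h import *
plan(.4914,.3596,.0875,96.9)"
```

```text
t 15.4 g [0.4931 0.3603 0.0863] tool x yaw 96.99 y axis [ 0.0118  0.0042 -0.9999] q6 -1.254 F [-17.6  -8.   38.2] M [-1.31  2.94 -0.05] w 0.0088
shift tool [-0.1 -1.2 -0.1] units [-0.   -0.03 -0.  ] turn deg [0.7  0.08 0.16] units [0.016 0.002 0.003]
```

Call:
send_rows(increments=[[[0, -0.03, 0, 0.016, 0, 0.003], [0, 0, 0, 0, 0, 0]]])

```text
time_s: 15.6
position: [0.4918, 0.3597, 0.2365]
eef_rot: [-1.151, -1.303, 1.295]
contact_force: [0.5, -0.0, 0.2]
gripper_width: 0.0085
```

Run:
```python
from h import *
plan(.4914,.3596,.0875,96.9)
out=[]
for n in ('scene','side'):
    im,d=camera(n); c=cam(n); u=proj([.491,.3597,.075],c)[0].astype(int); print(n,u)
    out.append(cv2.resize(im[u[1]-28:u[1]+28,u[0]-28:u[0]+28],(400,400),interpolation=cv2.INTER_CUBIC))
    np.savez(f'/tmp/{n}7.npz',im=im,d=d)
    g=np.mgrid[u[1]-25:u[1]+25,u[0]-25:u[0]+25]; uv=np.c_[g[1].ravel(),g[0].ravel()]; P=pts(uv,d,c); b=im[uv[:,1],uv[:,0]].astype(int)
    m=(np.hypot(P[:,0]-.491,P[:,1]-.36)<.0115)&(P[:,2]>.055)&(P[:,2]<.1)
    print(np.c_[P[m].round(4),b[m]][b[m].min(1)>110][:30].tolist())
cv2.imwrite('pics/chk7.png',np.hstack(out))
```

```text
t 15.6 g [0.4926 0.36   0.0892] tool x yaw 96.99 y axis [ 0.0049  0.0021 -1.    ] q6 -1.255 F [ 0.5 -0.   0.2] M [ 0.05 -0.09 -0.  ] w 0.0085
shift tool [0.  1.7 0.5] units [0.   0.04 0.01] turn deg [0.29 0.09 0.08] units [0.006 0.002 0.002]
scene [473 246]
[]
side [275 112]
[]
```

View pics/chk7.png

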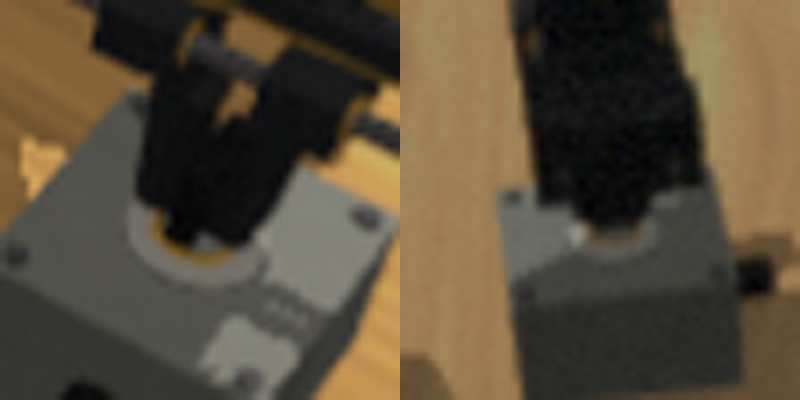

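Call:
send_rows(increments=[[[0, 0.03, 0, 0.006, 0, 0], [0, 0.02, 0, 0, 0, 0]]])

```text
time_s: 15.9
position: [0.4924, 0.3598, 0.2339]
eef_rot: [-1.149, -1.3, 1.296]
contact_force: [-1.9, -1.5, 13.5]
gripper_width: 0.009
```

Call:
send_rows(increments=[[[0, 0.03, 0.01, 0, 0, 0]]])

```text
time_s: 16.0
position: [0.4922, 0.3598, 0.2338]
eef_rot: [-1.149, -1.301, 1.296]
contact_force: [-2.1, -3.0, 18.8]
gripper_width: 0.0089
```

Call:
send_rows(increments=[[[0, 0.04, -0.02, 0, 0, 0]]])

```text
time_s: 16.1
position: [0.4926, 0.3598, 0.2338]
eef_rot: [-1.149, -1.301, 1.296]
contact_force: [-10.0, -4.1, 24.5]
gripper_width: 0.0083
```

Call:
send_rows(increments=[[[0, 0.05, 0.01, 0, 0, 0]]])

```text
time_s: 16.2
position: [0.4921, 0.3598, 0.2338]
eef_rot: [-1.15, -1.302, 1.296]
contact_force: [-1.3, -4.6, 22.6]
gripper_width: 0.009
```

```bash
python3 look.py 8
python3 - <<'E'
from h import *
plan(.4914,.3596,.0875,96.9)
D=np.load('/tmp/w8.npz');c=cam('wrist',D['p'],R.from_rotvec(D['r']))
u=proj([.491,.3597,.0645],c)[0].astype(int); print(u, proj([[.491-.0109,.361,.0645],[.491-.0127,.361,.0595]],c))
x0=u[0]-50; y0=min(max(u[1]-60,0),320)
cv2.imwrite('pics/w8c.png',cv2.resize(D['im'][y0:y0+80,x0:x0+100],None,fx=7,fy=7,interpolation=cv2.INTER_CUBIC)); print(x0,y0)
E
```

```text
t 16.25 g [0.4926 0.3601 0.0865] tool x yaw 97.01 y axis [ 0.0033  0.0023 -1.    ] q6 -1.256 F [-4.3 -3.7 21.1] M [-0.58  0.57 -0.04] w 0.0088
shift tool [-0.1 -1.   0.7] units [-0.   -0.02  0.02] turn deg [0.2  0.11 0.11] units [0.005 0.002 0.002]
[322 258] [[327.92391312 237.91449211]
 [328.230338   230.5927272 ]]
272 198
```

View pics/w8c.png

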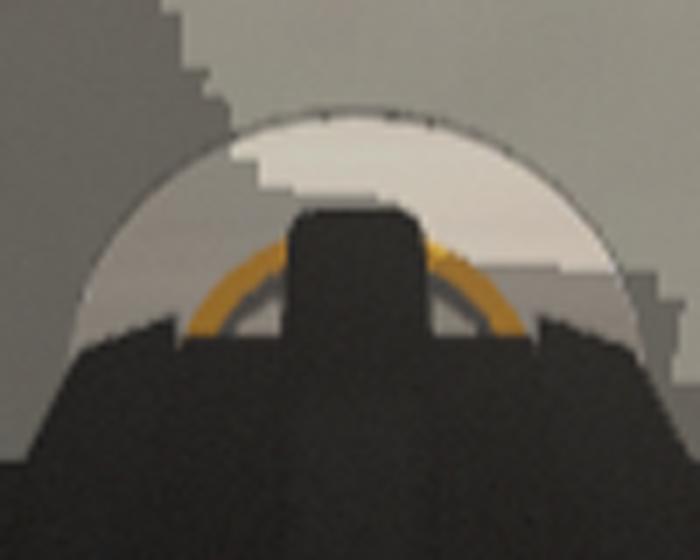

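Call:
send_rows(increments=[[[0, 0.01, 0, 0.005, 0.18, 0], [0, 0.01, 0, 0, 0.18, 0], [0, 0.01, 0, 0, 0.18, 0]]])

```text
time_s: 16.55
position: [0.4923, 0.3595, 0.234]
eef_rot: [-1.341, -0.976, 0.973]
contact_force: [-0.7, -1.2, 8.7]
gripper_width: 0.0086
```

```bash
cat > tw.py <<'E'
from h import *
p,r=pose(); z=r.as_matrix()[:,2]; t=np.array([.4909,.3597,0])-z*.001
plan(t[0],t[1],.0865)
E
python3 tw.py
```

```text
t 16.55 g [0.4925 0.3597 0.0867] tool x yaw 71.98 y axis [ 0.0012  0.0015 -1.    ] q6 -0.82 F [-0.7 -1.2  8.7] M [-0.32  0.07  0.11] w 0.0086
shift tool [-0.2  0.2  0.4] units [-0.01  0.    0.01] turn deg [ 0.04 -0.    0.1 ] units [ 0.001 -0.     0.002]
```

Turning well, spring moment 0.11 N m, small side forces. Continuing.

Call:
send_rows(increments=[[[0, 0.02, 0.01, 0, 0.18, 0], [0, 0.02, 0, 0, 0.18, 0], [0, 0.02, 0, 0, 0.18, 0]]])

```text
time_s: 16.85
position: [0.4919, 0.3593, 0.234]
eef_rot: [-1.476, -0.639, 0.635]
contact_force: [-2.1, -2.3, 12.0]
gripper_width: 0.009
```

```bash
python3 tw.py
```

```text
t 16.85 g [0.4923 0.3594 0.0867] tool x yaw 46.69 y axis [ 2.5e-03  4.0e-04 -1.0e+00] q6 -0.378 F [-2.1 -2.3 12. ] M [-0.42  0.36  0.06] w 0.009
shift tool [-0.4  0.2 -0. ] units [-0.01  0.   -0.  ] turn deg [ 0.09 -0.    0.12] units [ 0.002 -0.     0.003]
```

Call:
send_rows(increments=[[[0, 0.02, 0, 0, 0.18, 0], [0, 0.02, 0, 0, 0.18, 0], [0, 0.02, 0, 0, 0.18, 0]]])

```text
time_s: 17.15
position: [0.4915, 0.3592, 0.234]
eef_rot: [-1.552, -0.295, 0.291]
contact_force: [-1.8, -0.6, 11.9]
gripper_width: 0.0091
```

```bash
python3 tw.py
```

```text
t 17.15 g [0.4919 0.3591 0.0867] tool x yaw 21.4 y axis [ 2.7e-03 -4.0e-04 -1.0e+00] q6 0.064 F [-1.8 -0.6 11.9] M [-0.44  0.35  0.09] w 0.0091
shift tool [-0.4  0.2 -0.3] units [-0.01  0.   -0.01] turn deg [ 0.08 -0.    0.14] units [ 0.002 -0.     0.003]
```

Call:
send_rows(increments=[[[0, 0.02, 0, 0, 0.18, 0], [0, 0.02, 0, 0, 0.15, 0]]])

```text
time_s: 17.35
position: [0.4913, 0.3592, 0.234]
eef_rot: [-1.57, -0.083, 0.079]
contact_force: [-1.0, -1.7, 11.2]
gripper_width: 0.0088
```

```bash
python3 tw.py
```

```text
t 17.35 g [0.4917 0.3591 0.0867] tool x yaw 5.92 y axis [ 2.9e-03 -7.0e-04 -1.0e+00] q6 0.335 F [-1.  -1.7 11.2] M [-0.42  0.34  0.15] w 0.0088
shift tool [-0.3  0.2 -0.4] units [-0.01  0.   -0.01] turn deg [ 0.06 -0.    0.16] units [ 0.001 -0.     0.004]
```

Call:
send_rows(increments=[[[0, 0.02, 0, 0, 0.08, 0], [0, 0.02, 0, 0, 0.08, 0]]])

```text
time_s: 17.55
position: [0.491, 0.3592, 0.234]
eef_rot: [-1.572, 0.02, -0.025]
contact_force: [-1.0, -0.9, 11.1]
gripper_width: 0.0084
```

```bash
python3 tw.py
```

```text
t 17.55 g [0.4915 0.3591 0.0867] tool x yaw -1.65 y axis [ 3.3e-03 -9.0e-04 -1.0e+00] q6 0.467 F [-1.  -0.9 11.1] M [-0.36  0.37  0.06] w 0.0084
shift tool [-0.1  0.2 -0.5] units [-0.    0.   -0.01] turn deg [ 0.05 -0.    0.19] units [ 0.001 -0.     0.004]
```

Call:
send_rows(increments=[[[0, 0.02, 0, 0, 0.06, 0], [0, 0.02, 0, 0, 0.06, 0]]])

```text
time_s: 17.75
position: [0.4908, 0.3592, 0.234]
eef_rot: [-1.569, 0.097, -0.103]
contact_force: [-1.3, -1.5, 11.5]
gripper_width: 0.008
```

```bash
python3 tw.py
```

```text
t 17.75 g [0.4914 0.3591 0.0867] tool x yaw -7.27 y axis [ 0.0037 -0.0011 -1.    ] q6 0.566 F [-1.3 -1.5 11.5] M [-0.35  0.37  0.22] w 0.008
shift tool [ 0.   0.2 -0.5] units [ 0.    0.   -0.01] turn deg [ 0.03 -0.    0.22] units [ 0.001 -0.     0.005]
```

Call:
send_rows(increments=[[[0, 0.02, 0, 0, 0.06, 0], [0, 0.02, 0, 0, 0.06, 0]]])

```text
time_s: 17.95
position: [0.4907, 0.3593, 0.234]
eef_rot: [-1.564, 0.172, -0.179]
contact_force: [-0.5, -0.9, 10.4]
gripper_width: 0.0089
```

```bash
python3 tw.py
```

```text
t 17.95 g [0.4914 0.3591 0.0867] tool x yaw -12.79 y axis [ 0.0046 -0.0013 -1.    ] q6 0.663 F [-0.5 -0.9 10.4] M [-0.35  0.26  0.5 ] w 0.0089
shift tool [ 0.1  0.2 -0.6] units [ 0.    0.   -0.01] turn deg [ 0.02 -0.    0.27] units [ 0.    -0.     0.006]
```

```bash
python3 look.py 9; python3 tw.py
python3 - <<'E'
from h import *
D=np.load('/tmp/w9.npz')
im,d=camera('side')
cv2.imwrite('pics/w9c.png',np.hstack([cv2.resize(D['im'][198:278,272:372],None,fx=4,fy=4,interpolation=2),cv2.resize(im[100:340,220:360],(280,320))[:, :]]))
E
python3 tw.py
```

```text
t 18.0 g [0.4914 0.3591 0.0867] tool x yaw -12.94 y axis [ 0.0046 -0.0014 -1.    ] q6 0.665 F [-0.6 -1.6 11.4] M [-0.37  0.32  0.5 ] w 0.0085
shift tool [ 0.1  0.2 -0.6] units [ 0.    0.   -0.01] turn deg [ 0.02 -0.    0.27] units [ 0.    -0.     0.006]
t 18.05 g [0.4913 0.3592 0.0867] tool x yaw -12.75 y axis [ 0.0045 -0.0013 -1.    ] q6 0.662 F [-0.1 -0.4 11.6] M [-0.25  0.38  0.47] w 0.009
shift tool [ 0.2  0.2 -0.6] units [ 0.    0.   -0.02] turn deg [ 0.02 -0.    0.27] units [ 0.    -0.     0.006]
```

View pics/w9c.png

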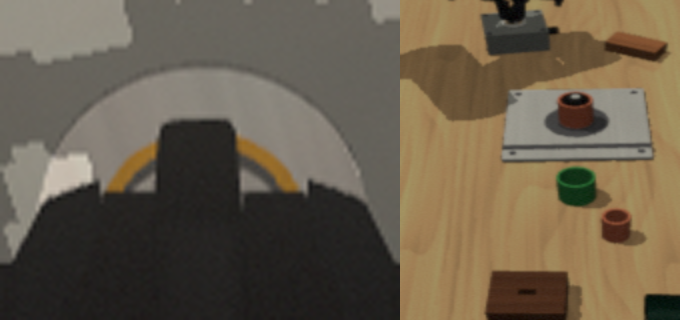

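Key still gripped and square to the pads, shoulder down inside the brass ring. The 0.5 N m moment is well above the spring's 0.09, so the cylinder is against its stop. The sleeve is still on the spindle, and the slim and green sleeves and the offcut are in place. Handing in.

```bash
python3 -c "
from h import *
print(order.sign_off())"
```

```text
the job is handed in; nothing more can be done
None
```

The job is done and handed in at about 18 s of robot time. The wide sleeve is down on the spindle and released, and the key is in the lock, turned clockwise and still gripped.

- **Sleeve:** its top measured 75.7 mm above the bench after release (76 mm expected), so it is fully seated. It was still there in the last picture.
- **Key insertion:** it passed the pins at about 11 N. Wiggled and pushed on, it met a hard stop: the force rose to 38 N at one point with almost no further travel. The grasp height at the stop was about 1 mm below my estimate, within grip slip and calibration error. The camera pictures show the shoulder inside the brass ring, but could not confirm the height on their own.
- **Key turn:** the gripper turned about 110°, where 92° plus up to 9° of play was expected. I put the excess down to give in the grip. The holding moment stayed near 0.5 N m, well above the spring's 0.09 N m at most, so the cylinder is at its stop. I did not measure the cylinder angle directly.
- **Other objects:** the slim sleeve, green look-alike and offcut were in place in the last picture. The mallet was only partly in it and the chisel was outside it, so I did not check those two at the end; the arm did no work on either.

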